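Hold a spread snap ring at the axle groove of a tube mixer

TASK

Take the snap-ring pliers out of their stand, put the closed tips into the gap of the open snap ring on its rest, between the two lugs, and squeeze the handles to spread the ring. Lift the ring off its rest, keep it spread, bring it over the top of the mixer's axle stub and lower it, level and without leaving it resting against the axle, until it surrounds the stub level with the groove. Finish there, still squeezing the pliers and holding the ring spread in mid-air at the groove: do not let it snap shut or let go, and leave the other things on the bench where they are.

Things in the scene. Friction and masses are not known exactly. Their poses are not given: they have to be found in the camera images.
- pliers: Snap-ring pliers, 118 mm tall, 0.15 kg, upright in the stand, tips down. Origin: midway between the closed tips at their lower end; z up, y the squeezing line. Two steel tips, each 7 mm wide in x, 11 mm over both in y when closed, 48 mm of free length. Same shape turned half a turn about z. The frame sits on the half with the +y handle and moves with it. Lift straight up 70 mm to clear the stand.
- pliers_grip (a point): Where to grip: 95 mm above the pliers' origin, midway between the two flat upright black handles (each 18 mm wide in x, outer faces 66 mm apart in y, from 60 to 118 mm above the origin). Crossbars (48 to 62 mm up, within 10 mm of the plane x=0) join each handle to the tip on the other side, so squeezing the handles spreads the tips as much.
- jaw (a joint): How far the pliers' handles are squeezed together: 0 = free (66 mm over the handles, 11 mm over the tips), 0.032 m = at the built-in stop (34 mm over the handles, 43 mm over the tips). A spring opens them: 7.5 N at 0, 12 N at the stop; the ring adds some 9 N. A light squeeze to 63 mm is enough to carry the pliers.
- stand: Fixed white plastic stand of the pliers: base 60 x 90 mm, two posts 60 mm high with 8 mm cheeks on top. The pliers' crossbars rest on the posts, their tips ending 12 mm above the bench. Origin at the centre of its underside.
- ring: Open spring-steel snap ring, 5 mm round wire, 30 mm inside and 40 mm outside diameter, 0.022 kg, flat on the rest. Origin: centre of the relaxed circle at mid-thickness, z up, x out through the gap. Two straight lugs, 8 mm high (to 5.5 mm above the origin), run outward from x = 9 to 30 mm; the frame sits on the ring's rigid back. Relaxed, it is too small for the stub.
- ring_gap (a point): Point of the ring 19 mm from its origin along its x, at mid-thickness, in the middle between the lugs: where the closed tips go in, from above. The clear gap between the lugs is 21 mm there (26 mm at the inner, 16 mm at the outer end: they converge); the tips then spread along the ring's y. They may reach 3 to 12 mm below this point.
- bend_left (a joint): Bending of the ring's arm on its +y side: 0 relaxed, grows as it is spread outward (rad); about 0.36 with the pliers squeezed to their stop. The ring's spring force then holds it on the tips by friction; it sags some 3 degrees when lifted.
- bend_right (a joint): The same for the arm on the ring's -y side.
- ring_eye (a point): Point of the ring 4 mm from its origin towards the gap, at mid-thickness: the middle of its opening when spread. With this point on the axle's axis, the spread ring clears the stub by some 2 mm all round.
- rest: Fixed grey plastic block that the ring lies on, 58 x 64 mm, 25 mm high. Origin at its underside, below the ring's nominal centre; x along the ring's x. A channel for the tips crosses it along y below the lugs, from x = 12.5 to 26 mm, its floor 10 mm above the bench, so the tips can go down past the ring; the lugs' ends lie on the bar beyond it.
- mixer: Fixed tube mixer: white housing 150 x 150 x 50 mm, a grey carousel disc of 144 mm diameter with low tube caps (up to 78 mm high), an aluminium hub of 48 mm diameter up to 82 mm and in the middle the upright steel axle stub, 31 mm diameter, top at 118 mm with a 2 mm chamfer. Origin at the centre of its underside, on the axle's axis.
- groove (a point): Centre of the groove in the axle stub, on its axis, 100 mm above the bench; the dark groove is 10 mm high (95 to 105 mm) and 26 mm in diameter.
- stub_top (a point): Centre of the axle stub's top, 118 mm above the bench.
- amber_bottle: Bystander: small amber bottle, 44 mm diameter, 85 mm high.
- pot: Bystander: yellow open pot, 70 mm diameter, 70 mm high.
- collar: Bystander: plain closed steel collar, 52 mm outside, 36 mm inside, 10 mm high (no gap: not the snap ring).
- driver: Bystander: screwdriver lying on the bench, 160 mm long.
- tip_box: Bystander: orange box, 85 x 60 x 35 mm.

How it is judged:
By the outcome, as a careful person would: the job done as asked, in the order asked, and still so for the second after the job is handed in, while the arm keeps its last pose, push and grip.
It also fails if it takes over 50 s, if anything falls off the work surface, if the arm or the gripper's body presses on something with over 40 N, if the wrist force passes 120 N, or if a joint passes its speed limit or range.

ROBOT

A 6-joint arm with a two-finger parallel gripper is mounted at the origin on the work surface. World frame = base frame: x ahead of the robot, y to its left, z up, the work surface at z = 0. Lengths are in m, angles in rad, forces in N, time in s.
With the tool pointing down it reaches from about 0.25 to 0.725 m from the base axis. Payload 4 kg.
Tool frame: the origin (TCP) lies midway between the tips of the shut fingers; the grasp point (between the pads) lies bot.pinch_z behind it (bot.pinch_z is the distance from the TCP to the grasp point, in m); z points along the fingers, y is the line along which they close (so a half turn about z gives the same grasp; the last joint's range is limited). The gripper opens to 85 mm and grips with 20 to 120 N. Pads are 22 mm wide; open, the fingers measure 114 mm over their backs; the gripper's body (76 mm by 85 mm) begins 54 mm behind the grasp point. The pads swing forward as they close: fully open they stand 13 mm farther back than shut.
Start: joints at [0, 0.241, 0.005, 1.335, 0, 1.571], TCP at [0.5, -0, 0.231] pointing down, gripper open.
Joint ranges: [-2.72, 2.72], [-1.05, 1.87], [-1.09, 1.28], [-1.99, 2.15], [-1.42, 1.44], [-3.14, 3.14]. Speed limits (rad/s): [2.79, 2.79, 3.14, 3.14, 3.14, 3.14].

INTERFACE

Orientations are given as a unit quaternion [x, y, z, w].
In Python, from workcell import bot gives the robot as it stands.
- The arm moves only by the shell command python3 jog.py 'ROWS'. ROWS is a JSON list of rows, 1 to 10 of them, each of 7 numbers: a rotation vector rx, ry, rz in rad, then dx, dy, dz in m, then the finger opening in m; each row is the pose to reach, as a shift and turn from the pose commanded when the command began, along the tool's axes at that moment; what a row does not reach only later rows make up. A row lasts 1/8 s, in which the tool goes at most 0.0625 m and 0.188 rad, less where a joint would pass 70% of its speed; a pose out of reach is approached as far as the arm can. The fingers move at their own pace and stop on an object; the grip force is fixed at half the most. Time passes only in rows, so rows that do not move let the fingers close. It prints the time, the measured TCP pose, the force, the opening and the grip force at its end.
- bot.get_obs(): the state, without advancing time (a new reading comes with each control period).
- bot.camera(name): name is "scene" or "side" or "wrist"; returns the picture (420x560x3 uint8, red, green, blue); there is no depth.
- bot.calibration(name): a dict with "mtx" (3x3 intrinsics, pixels), "R" (3x3) and "t" (3): a world point X has camera coordinates R X + t. Camera axes: x right, y down, z forward; pixel columns grow to the right and rows downward; lengths in m; the calibration is good to about 2 mm. A picture is of the moment at which its call begins: read the wrist's pose just before it. calibration takes no time and is no camera call; for the wrist camera it gives the pose at the moment of the call.
- bot.job_done(): hands the job in; it is judged then, once.
The state is a dict: "clock": time; "joint_pos": joint angles; "joint_vel": joint speeds; "tau": joint torques, N m; "eef_pos": TCP position; "tool_rot": TCP orientation; "ft_force": force on the tool from outside, world axes, zero at the start; "ft_torque": the same for the moment, N m; "grip_width": finger opening in m; "grasp_force": force on a finger pad.
Only numpy, scipy, OpenCV 4.12 (cv2) and the standard library are available. Lean on these libraries where they do the work, as an engineer would, in place of code of your own. Each camera call takes 0.05 s, during which the arm holds its last target. There are 200 camera calls.

## Working session

There is one attempt and no reset: what is moved stays moved. The work goes in short steps, Python scripts to look and compute and a shell command to move; the robot and the scene stay as the last step left them, time stands still between calls to the robot, and variables do not carry over. Pictures are saved under pics/ and viewed, at most 10 in all, crops included, and the job is handed in when it is done.

```bash
ls; mkdir -p pics
python3 - <<'E'
from workcell import bot
import cv2,numpy as np
o=bot.get_obs();print(o['clock'],o['eef_pos'],o['tool_rot'],o['grip_width'],bot.pinch_z)
for n in('scene','side'):
    cv2.imwrite(f'pics/{n}0.png',cv2.cvtColor(bot.camera(n),cv2.COLOR_RGB2BGR))
    c=bot.calibration(n);print(n,-c['R'].T@c['t'],c['mtx'][0,0])
cv2.imwrite('pics/wrist0.png',cv2.cvtColor(bot.camera('wrist'),cv2.COLOR_RGB2BGR))
c=bot.calibration('wrist');print(-c['R'].T@c['t'],c['R'])
a,b=cv2.imread('pics/scene0.png'),cv2.imread('pics/side0.png')
E
```

```text
jog.py
pics
workcell.py
0.0 [4.99352736e-01 5.71840003e-06 2.30384234e-01] [ 0.7071115   0.70710124 -0.00075645 -0.00076662] 0.08543769846244137 0.0187
scene [0.9837643  0.65003754 0.83134711] 492.2483277295293
side [ 0.40867184 -0.72618568  0.67976662] 423.09542033672255
[0.50011959 0.0708784  0.37342094] [[ 9.99999845e-01 -3.40084391e-04 -4.40133394e-04]
 [-2.05789641e-04 -9.61366530e-01  2.75271416e-01]
 [-5.16745025e-04 -2.75271283e-01 -9.61366451e-01]]
```
View pics/scene0.png

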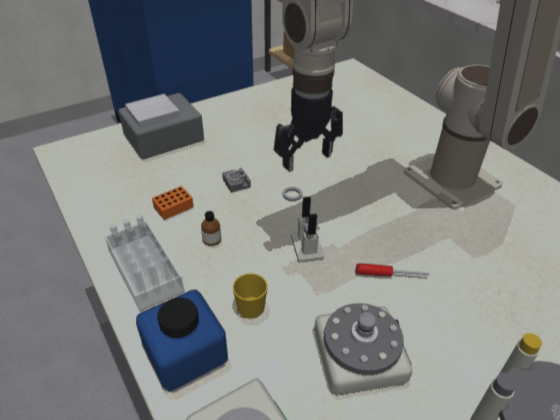

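View pics/side0.png

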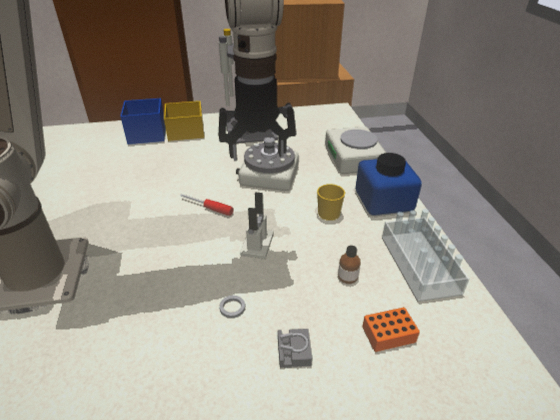

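Scene view: pliers near (308,225), rest and ring at (236,180), stub at (366,320). Side view: pliers (257,225), rest and ring (294,345), stub (269,145). I'll enlarge these.

Create h.py:
```python
import numpy as np,cv2
from workcell import bot
def ray(n,p,c=None):
    c=c or bot.calibration(n)
    q=cv2.undistortPoints(np.array([[p]],float),np.array(c['mtx']),None)[0,0]
    return -c['R'].T@c['t'], c['R'].T@np.array([*q,1])
def plane(n,p,z,c=None):
    o,d=ray(n,p,c); return o+d*(z-o[2])/d[2]
def tri(p,q,n='scene',m='side'):
    o,d=ray(n,p);e,f=ray(m,q)
    s=np.linalg.lstsq(np.c_[d,-f],e-o,rcond=None)[0]
    a,b=o+d*s[0],e+f*s[1]; return (a+b)/2,np.linalg.norm(a-b)
def proj(n,X,c=None):
    c=c or bot.calibration(n);v=np.array(c['mtx'])@(c['R']@np.array(X)+c['t']);return v[:2]/v[2]
```

Run:
```python
from h import *
np.set_printoptions(precision=4,suppress=True)
print('stub',tri((366,317),(269,143)));print('rest',tri((237,178),(295,343)));print('pl',tri((308,205),(256,203)))
a,b=cv2.imread('pics/scene0.png'),cv2.imread('pics/side0.png')
def crop(i,x,y,w=66,h=74):
    return cv2.resize(i[y-h//2:y+h//2,x-w//2:x+w//2],(264,296),interpolation=cv2.INTER_NEAREST)
o=np.vstack([np.hstack([crop(a,308,225),crop(a,236,180),crop(a,366,325)]),np.hstack([crop(b,257,222),crop(b,294,345),crop(b,269,155)])])
cv2.imwrite('pics/crops.png',o)
```

```text
stub (array([0.5657, 0.2901, 0.1102]), np.float64(0.003356802191325535))
rest (array([ 0.5183, -0.285 ,  0.0211]), np.float64(0.003413375316433348))
pl (array([0.4917, 0.0022, 0.1273]), np.float64(0.0007608364967487785))
```

View pics/crops.png

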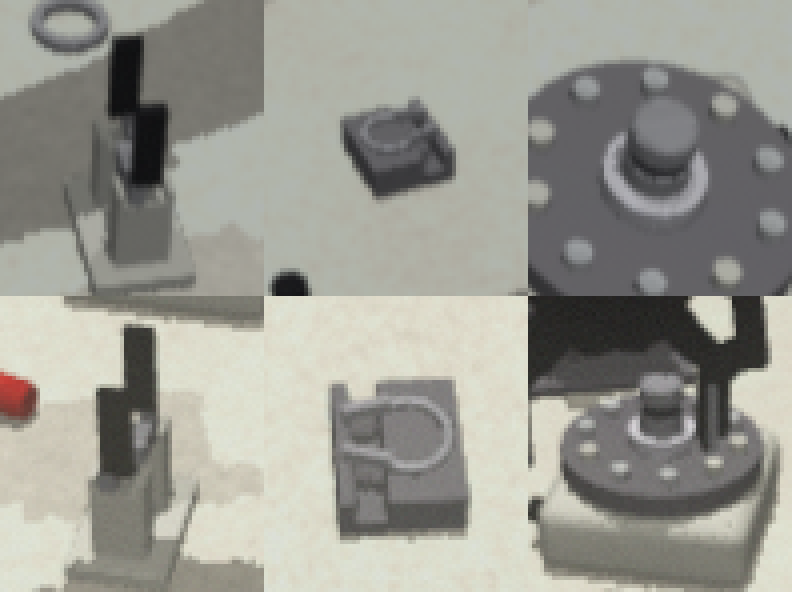

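Crops: scene handle tops at about (307,197.5) and (313,214); side handle tops at (259,193) and (252,208.5). The ring gap opens toward the robot (-x). Next is the wrist view.

Run:
```python
from h import *
np.set_printoptions(precision=4,suppress=True)
for n,p in(('scene',(306.7,197.5)),('scene',(313,214.2)),('side',(259,192.7)),('side',(252.2,208.5))): print(n,plane(n,p,.13))
```

```text
scene [ 0.4812 -0.0176  0.13  ]
scene [0.501  0.0348 0.13  ]
side [0.5034 0.0348 0.13  ]
side [ 0.481  -0.0195  0.13  ]
```

View pics/wrist0.png

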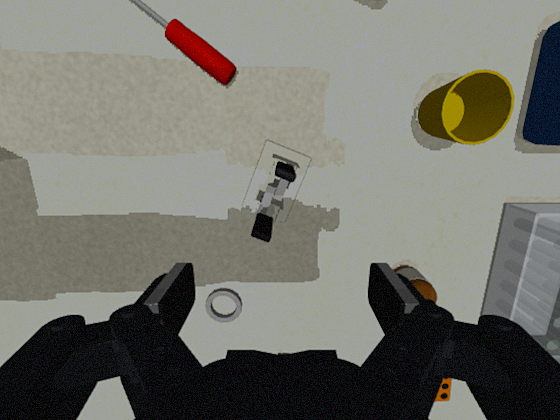

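Wrist view: handle blobs at (285,170) and (262,228), with the squeeze line about 69° from world x. I'll align with it and look again from closer.

```bash
python3 jog.py '[[0,0,-0.18,0.004,-0.004,0.01,0.085],[0,0,-0.36,0.008,-0.008,0.02,0.085],[0,0,-0.54,0.008,-0.008,0.03,0.085],[0,0,-0.72,0.008,-0.008,0.04,0.085],[0,0,-0.9,0.008,-0.008,0.04,0.085],[0,0,-1.08,0.008,-0.008,0.04,0.085],[0,0,-1.2,0.008,-0.008,0.04,0.085],[0,0,-1.2,0.008,-0.008,0.04,0.085]]'
python3 - <<'E'
from h import *
np.set_printoptions(precision=4,suppress=True)
o=bot.get_obs();print(o['joint_pos'])
i=cv2.cvtColor(bot.camera('wrist'),cv2.COLOR_RGB2BGR);c=bot.calibration('wrist')
cv2.imwrite('pics/wrist1.png',i)
import pickle;pickle.dump(c,open('c1.pkl','wb'))
a=cv2.cvtColor(bot.camera('scene'),cv2.COLOR_RGB2BGR);b=cv2.cvtColor(bot.camera('side'),cv2.COLOR_RGB2BGR)
cv2.imwrite('pics/scene1.png',a);cv2.imwrite('pics/side1.png',b)
print(c['mtx'],-c['R'].T@c['t'])
E
```

```text
clock: 1.15
eef_pos: [0.4917, 0.008, 0.191]
tool_rot: [0.185, 0.983, -0.0, -0.0]
ft_force: [-0.5, -0.1, 0.5]
grip_width: 0.0849
grasp_force: 0.0
[ 0.0163  0.2468 -0.0937  1.2311 -0.      0.3885]
[[293.0414   0.     281.1466]
 [  0.     293.0414 215.0234]
 [  0.       0.       1.    ]] [0.427  0.0343 0.3339]
```

View pics/wrist1.png

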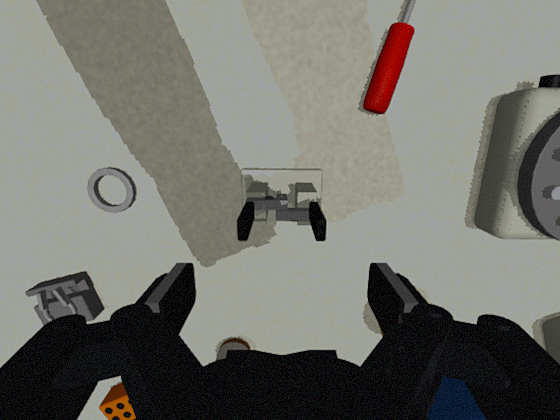

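Wrist view: handles at columns 237–326, symmetric between the fingers. I'll measure the tops precisely.

Run:
```python
from h import *
import pickle
np.set_printoptions(precision=4,suppress=True)
c=pickle.load(open('c1.pkl','rb'));i=cv2.imread('pics/wrist1.png')
m=(i.max(2)<45).astype(np.uint8);m[:190]=0;m[246:]=0;m[:,:225]=0;m[:,340:]=0
n,l,s,ce=cv2.connectedComponentsWithStats(m)
bl=[k for k in range(1,n) if s[k,4]>100]
for k in bl:
    print(s[k]); 
    for r in range(s[k,1],s[k,1]+s[k,3],4): w=np.where(l[r]==k)[0];print(r,w.min(),w.max(),i[r,w].mean())
for p in((241,239),(321,239),(241,205),(321,205)): print(p,plane('wrist',p,.13,c))
# where the tool grasp axis appears
for z in(.13,.107): print(proj('wrist',[.4917,.008,z],c))
# stand base corners
for p in((241,169),(322,169)): print(plane('wrist',p,.004,c))
```

```text
[237 202  17  39 474]
202 246 253 9.458333333333334
206 244 253 8.566666666666666
210 242 253 6.166666666666667
214 240 253 5.595238095238095
218 238 253 7.270833333333333
222 237 252 9.916666666666666
226 237 250 9.833333333333334
230 238 249 5.416666666666667
234 238 248 9.575757575757576
238 238 247 9.6
[309 202  17  39 475]
202 310 316 5.142857142857143
206 310 318 5.333333333333333
210 309 320 8.5
214 309 322 8.666666666666666
218 309 324 7.854166666666667
222 310 325 14.666666666666666
226 312 325 9.333333333333334
230 313 325 10.615384615384615
234 315 324 10.933333333333334
238 316 324 5.962962962962963
(241, 239) [ 0.488  -0.0213  0.13  ]
(321, 239) [0.5097 0.0339 0.13  ]
(241, 205) [ 0.4642 -0.0109  0.13  ]
(321, 205) [0.4851 0.0425 0.13  ]
[279.5934 229.7108]
[279.7111 220.498 ]
[ 0.4491 -0.0223  0.004 ]
[0.4822 0.0623 0.004 ]
```

```bash
python3 jog.py '[[0,0,0,0,0,0.035,0.085],[0,0,0,0,0,0.07,0.085],[0,0,0,0,0,0.095,0.085],[0,0,0,0,0,0.105,0.085],[0,0,0,0,0,0.105,0.085]]'; python3 jog.py '[[0,0,0,0,0,0,0.075],[0,0,0,0,0,0,0.068],[0,0,0,0,0,0,0.063],[0,0,0,0,0,0,0.063],[0,0,0,0,0,0,0.063],[0,0,0,0,0,0,0.063]]'
```

```text
clock: 1.92
eef_pos: [0.4918, 0.008, 0.0861]
tool_rot: [0.185, 0.983, -0.0, -0.0]
ft_force: [-0.4, -0.4, 0.7]
grip_width: 0.085
grasp_force: 0.0
clock: 2.68
eef_pos: [0.4931, 0.0079, 0.0879]
tool_rot: [0.184, 0.983, 0.0, 0.002]
ft_force: [-1.9, -0.7, 6.0]
grip_width: 0.0632
grasp_force: 9.7
```

```bash
python3 jog.py '[[0,0,0,0,0,-0.02,0.063],[0,0,0,0,0,-0.05,0.063],[0,0,0,0,0,-0.09,0.063],[0,0,0,0,0,-0.13,0.063],[0,0,0,0,0,-0.15,0.063],[0,0,0,0,0,-0.15,0.063]]'
python3 - <<'E'
from h import *
import pickle
i=cv2.cvtColor(bot.camera('wrist'),cv2.COLOR_RGB2BGR);c=bot.calibration('wrist')
cv2.imwrite('pics/wrist2.png',i);pickle.dump(c,open('c2.pkl','wb'))
a=cv2.cvtColor(bot.camera('scene'),cv2.COLOR_RGB2BGR);b=cv2.cvtColor(bot.camera('side'),cv2.COLOR_RGB2BGR)
cv2.imwrite('pics/scene2.png',a);cv2.imwrite('pics/side2.png',b)
e=bot.get_obs()['eef_pos']
for n,im in(('scene',a),('side',b)): print(n,proj(n,e),proj(n,e-[0,0,.08]))
u,v=[proj(n,e-[0,0,.05]).astype(int) for n in('scene','side')]
f=lambda im,u:cv2.resize(im[u[1]-35:u[1]+35,u[0]-35:u[0]+35],(280,280),interpolation=0)
cv2.imwrite('pics/v2.png',np.hstack([np.vstack([f(a,u),f(b,v)]),cv2.resize(i[100:380,150:400],(500,560))]))
E
```

```text
clock: 3.42
eef_pos: [0.4931, 0.008, 0.2382]
tool_rot: [0.184, 0.983, 0.0, 0.002]
ft_force: [-1.1, -0.1, -2.2]
grip_width: 0.0633
grasp_force: 7.9
scene [312.44149198 166.50962365] [310.25642991 196.70414655]
side [253.52122043 158.68961963] [254.81841021 190.98590815]
```

View pics/v2.png

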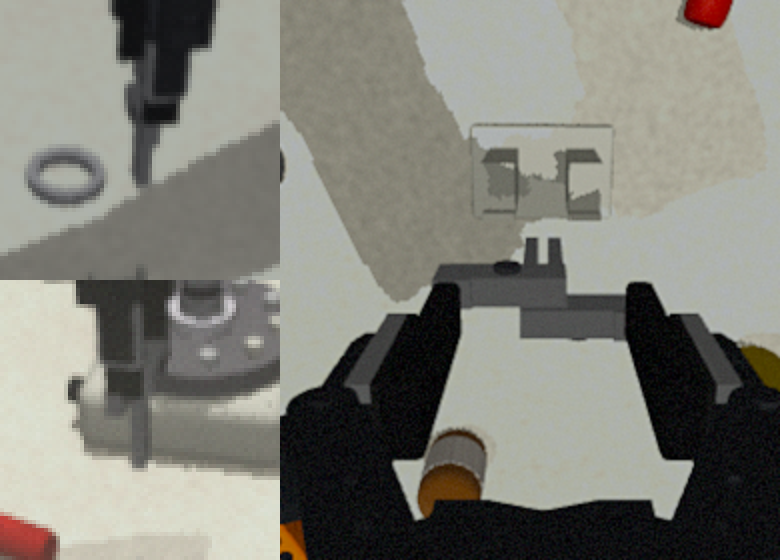

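The pliers hang straight in the gripper with tips closed. The tip end is at about (141,185) in the upper left crop and (139,466) in the lower left one. I'll compute the tip position and the rest's pose.

Run:
```python
from h import *
np.set_printoptions(precision=4,suppress=True)
from scipy.spatial.transform import Rotation as R
o=bot.get_obs();e=o['eef_pos'];u,v=[proj(n,e-[0,0,.05]).astype(int) for n in('scene','side')]
p,q=u-35+np.array([141,185])/4,v-35+np.array([139,186])/4
T,err=tri(p,q);print('tip',T,err,'tcp',e,'tool frame',R.from_quat(o['tool_rot']).inv().apply(T-e))
b=cv2.imread('pics/side1.png')
P=[plane('side',np.array([261,308])+np.array(k)/4,.025) for k in((69,90),(191,83),(203,204))]
print(P,'yaw x:',[np.degrees(np.arctan2(*(d)[1::-1])) for d in(P[0]-P[1],P[2]-P[1])],np.linalg.norm(P[0]-P[1]),np.linalg.norm(P[2]-P[1]))
# ring centre est: circle in side crop centre ~ (419-264,433-296), z=.0275
print('ring',plane('side',(261+155/4,308+137/4),.0275), plane('scene',(203+(390-264)/4,143+131/4),.0275))
```

```text
tip [0.4891 0.0088 0.156 ] 0.0001749391161629429 tcp [0.4912 0.008  0.235 ] tool frame [0.0021 0.     0.079 ]
[array([ 0.4944, -0.2569,  0.025 ]), array([ 0.5506, -0.2629,  0.025 ]), array([ 0.5411, -0.3248,  0.025 ])] yaw x: [np.float64(173.91480642995393), np.float64(-98.73168331414206)] 0.05654401252065514 0.06266765780272163
ring [ 0.5275 -0.29    0.0275] [ 0.5214 -0.2891  0.0275]
```

```bash
python3 jog.py '[[0,0,-0.02,-0.01,-0.015,0,0.063],[0,0,-0.05,-0.03,-0.045,0,0.063],[0,0,-0.09,-0.055,-0.082,0,0.063],[0,0,-0.13,-0.082,-0.121,0,0.063],[0,0,-0.17,-0.109,-0.161,0,0.063],[0,0,-0.2,-0.135,-0.2,0,0.063],[0,0,-0.22,-0.158,-0.233,0,0.063],[0,0,-0.24,-0.17,-0.251,0,0.063],[0,0,-0.24,-0.174,-0.257,0,0.063],[0,0,-0.24,-0.174,-0.257,0,0.063]]'
python3 - <<'E'
from h import *
import pickle
i=cv2.cvtColor(bot.camera('wrist'),cv2.COLOR_RGB2BGR);c=bot.calibration('wrist')
cv2.imwrite('pics/wrist3.png',i);pickle.dump(c,open('c3.pkl','wb'))
print(bot.get_obs()['eef_pos'],bot.get_obs()['joint_pos'])
u=proj('wrist',[.52,-.289,.0275],c).astype(int);print(u)
f=cv2.resize(i[max(u[1]-60,0):u[1]+60,u[0]-60:u[0]+60],None,fx=4,fy=4,interpolation=cv2.INTER_CUBIC);print(f.shape)
cv2.imwrite('pics/r3.png',f)
E
```

```text
clock: 4.82
eef_pos: [0.5606, -0.2942, 0.235]
tool_rot: [0.066, 0.998, 0.001, -0.001]
ft_force: [-0.5, 0.7, -2.5]
grip_width: 0.0629
grasp_force: 7.9
[ 0.56071576 -0.29368278  0.23548474] [-4.82678777e-01  5.15897433e-01  4.20257024e-01  1.47702580e+00
  4.19477315e-04 -3.52185762e-01]
[279 156]
(480, 480, 3)
```

View pics/r3.png

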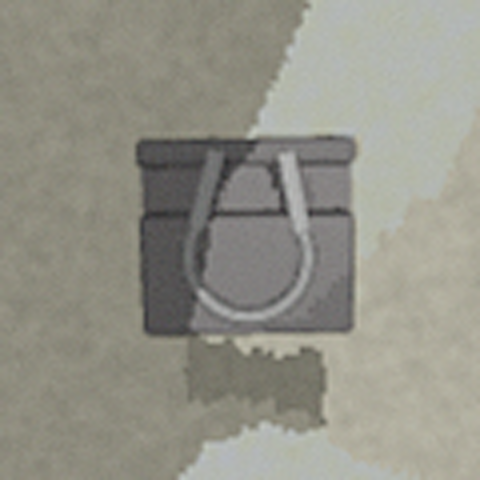

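Crop: ring centre at (249,257), lug ends at (213,152) and (287,153), so the gap point is about (249.5,195). It's aligned with the image axes. I'll convert that to the move.

Run:
```python
from h import *
import pickle
from scipy.spatial.transform import Rotation as R
np.set_printoptions(precision=4,suppress=True)
c=pickle.load(open('c3.pkl','rb'));o=bot.get_obs();e=o['eef_pos'];Q=R.from_quat(o['tool_rot'])
g=plane('wrist',(281,144.4),.0285,c);r=plane('wrist',(280.9,159.9),.0275,c)
print('gap',g,'ring',r,'yaw',np.degrees(np.arctan2(*(g-r)[1::-1])),np.linalg.norm(g-r))
print('tool y dir',np.degrees(np.arctan2(*Q.as_matrix()[1::-1,1])),'gap in tool',Q.inv().apply(g-e))
i=cv2.imread('pics/wrist3.png');print('tip px from tri',proj('wrist',e+Q.apply([.0021,0,.079]),c))
for k in range(212,240,2): print(k,' '.join('%3d'%x for x in i[k,266:298].mean(1)))
for p in((281.5,219),(281.5,221),(281.5,217)): print(Q.inv().apply(plane('wrist',p,e[2]-.079,c)-e))
```

```text
gap [ 0.5067 -0.2853  0.0285] ring [ 0.5244 -0.2878  0.0275] yaw 172.12032395254238 0.0178963843186084
tool y dir 82.52323054346013 gap in tool [0.0543 0.001  0.2071]
tip px from tri [279.8271 219.6099]
212 161 167 183 181 181 181 179 180 182 181 181 181 179 180 179 181 181 180 181 184 179 179 182 180 179 178 179 180 179 179 178 177
214 184 181 179 179 180 181 181 177 181 179 180 183 182 182 178 181 179 179 180 180 181 179 179 177 178 177 179 178 179 180 178 178
216 181 181 180 179 180 181 180 178 181 184 182 181 182 182 180 179 180 180 179 179 180 181 181 181 178 177 178 180 179 180 181 181
218 178 181 177 181 178 179 175 155 156 156 154 156 156 173 180 179 181 178 152 155 158 160 156 153 164 182 180 181 180 182 179 182
220 179 181 177 178 183 185 167  51  56  68  60  54  88 157 186 183 188 173  79  55  63  62  62  50 132 191 181 177 178 182 180 179
222 177 178 179 180 179 180 138  45  57  62  59  51  91 156 186 183 184 166  79  58  64  68  64  53 122 184 182 178 180 177 179 176
224 180 180 183 180 181 177 131  48  62  58  67  57  85 157 185 181 183 170  76  52  65  63  63  52 104 1
[... 319 characters left out ...]
 46  61  62  69  64  56  85 164 194 190 188 177  77  56  62  67  65  61  64 141 190 178 176 176 176 177
232  30  21  16  35  68  76  55  64  67  63  59  57  70  81  77  70  80  69  55  60  59  60  61  64  56  54 126 181 179 178 178 179
234  39  37  28  25  44  65  60  65  65  61  63  65  65  65  68  65  66  64  65  64  68  65  64  66  64  53  98 165 185 179 177 177
236  32  33  42  50  61  62  63  62  64  59  62  64  62  60  66  62  60  64  66  63  65  62  62  62  66  58  87 159 185 177 177 178
238  67  73  65  61  69  71  65  64  65  68  71  63  69  64  66  64  68  67  62  67  68  61  61  63  63  57  70 140 190 181 182 178
[0.0026 0.0013 0.079 ]
[0.0009 0.0013 0.079 ]
[0.0042 0.0013 0.079 ]
```

```bash
python3 jog.py '[[0,0,0,0.015,0,0.01,0.063],[0,0,0,0.04,0,0.04,0.063],[0,0,0,0.052,0,0.075,0.063],[0,0,0,0.0545,0,0.1,0.063],[0,0,0,0.0545,0,0.112,0.063],[0,0,0,0.0545,0,0.115,0.063],[0,0,0,0.0545,0,0.115,0.063]]'
python3 - <<'E'
from h import *
import pickle
ims=[]
for n in('wrist','scene','side'):
    i=cv2.cvtColor(bot.camera(n),cv2.COLOR_RGB2BGR);cv2.imwrite(f'pics/{n}4.png',i)
    p=proj(n,[.5067,-.2853,.034]).astype(int);print(n,p)
    w=40 if n=='wrist' else 25
    ims.append(cv2.resize(i[p[1]-w:p[1]+w,p[0]-w:p[0]+w],(266,266) if n!='wrist' else (532,532),interpolation=cv2.INTER_CUBIC))
pickle.dump(bot.calibration('wrist'),open('c4.pkl','wb'))
o=bot.get_obs();print(o['eef_pos'],o['tool_rot'])
cv2.imwrite('pics/v4.png',np.hstack([ims[0],np.vstack(ims[1:])]))
E
```

```text
clock: 5.75
eef_pos: [0.5079, -0.2875, 0.1222]
tool_rot: [0.065, 0.998, -0.0, 0.001]
ft_force: [-0.1, -0.8, -0.9]
grip_width: 0.0634
grasp_force: 7.9
wrist [282 216]
scene [239 172]
side [287 339]
[ 0.50784527 -0.28781882  0.12239525] [ 6.52806323e-02  9.97866387e-01 -4.50514046e-04  9.53845187e-04]
```

View pics/v4.png

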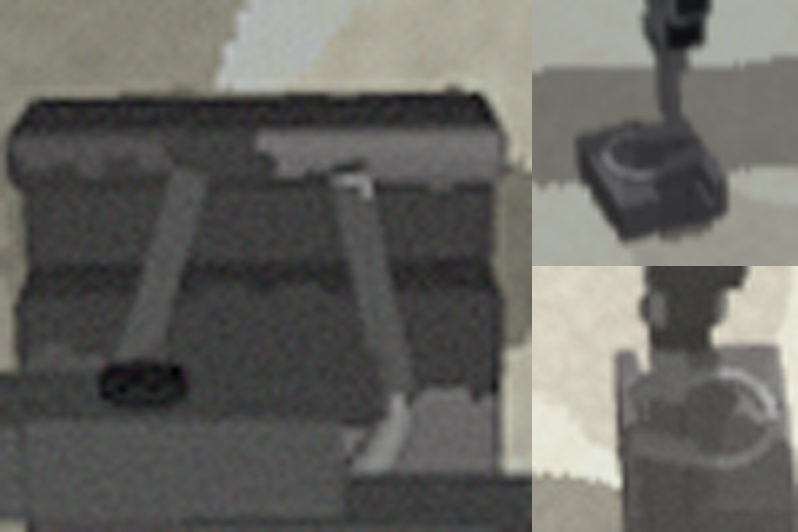

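Tips should show at crop rows ≥286, columns 206–319, midway between the lugs (150 and 375). Contrast is low, so I'll check the numbers.

Run:
```python
import cv2,numpy as np
i=cv2.imread('pics/wrist4.png').astype(float).mean(2)
for k in range(200,242,2): print(k,' '.join('%2d'%x for x in (i[k:k+2].mean(0))[256:308]))
```

```text
200 76 70 61 61 59 64 66 76 77 75 73 74 66 65 62 62 60 61 64 60 63 63 64 59 64 58 56 76 108 104 103 100 94 93 96 92 73 66 63 60 73 91 100 102 101 101 103 103 106 102 100 106
202 65 57 56 55 57 54 57 55 57 54 56 69 84 84 80 81 75 63 58 57 54 55 56 55 56 55 53 61 66 66 67 62 51 54 49 68 91 106 125 121 125 115 76 80 81 85 83 82 83 83 86 92
204 59 54 61 57 59 58 58 63 58 60 63 81 81 84 84 86 78 58 56 59 61 63 57 61 60 59 57 61 58 57 63 58 63 59 57 62 72 80 77 76 108 127 63 52 57 55 59 59 58 55 62 69
206 59 64 59 62 65 63 61 63 59 63 71 81 84 81 80 80 67 56 63 64 60 59 59 64 60 63 60 59 65 62 61 64 54 66 58 57 68 80 82 80 82 78 72 58 62 60 66 58 57 62 61 60
208 61 62 62 62 60 64 60 66 61 67 84 82 80 83 83 72 61 61 60 62 60 60 64 64 61 64 58 58 63 60 62 61 60 61 59 58 63 81 83 82 81 81 78 59 62 62 58 65 59 60 63 62
210 61 62 63 58 64 63 59 60 61 72 84 83 82 82 81 67 60 61 63 61 61 61 61 62 62 62 64 60 61 65 59 60 62 61 66 58 56 72 83 79 85 82 81 72 56 61 59 65 60 59 61 60
212 59 64 60 61 60 66 64 57 70 83 82 84 84 82 71 61 65 62 62 62 60 66 59 58 62 64 59 59 62 60 60 62 67 61 61 58 59 66 8
[... 1601 characters left out ...]
 59 64 59 62 72 78 83 85 80 65 59 60 58
234 60 27 27 28 23 36 38 39 30 29 38 34 32 28 51 65 62 65 60 64 60 61 61 63 62 65 59 67 60 66 60 61 63 65 64 64 63 63 62 64 60 63 58 68 83 100 95 72 71 81 97 99
236 63 57 51 40 43 42 39 39 37 39 39 43 52 56 58 63 59 61 60 62 59 59 55 60 56 60 59 58 59 62 57 60 58 60 62 64 59 64 59 61 60 60 65 70 97 138 127 87 97 106 102 103
238 66 70 71 69 68 68 69 69 69 72 66 70 72 70 69 73 66 68 66 68 68 70 72 71 68 70 72 70 68 69 70 66 67 68 67 68 67 64 58 58 56 54 64 78 107 134 130 114 94 103 102 100
240 83 84 84 82 83 84 82 88 79 80 83 80 84 80 81 83 82 80 83 86 80 83 84 82 84 83 81 82 83 81 80 82 82 80 82 82 81 91 99 97 90 77 92 120 130 134 122 106 98 100 100 106
```

Run:
```python
from h import *
import pickle
from scipy.spatial.transform import Rotation as R
c=pickle.load(open('c4.pkl','rb'));o=bot.get_obs();e=o['eef_pos'];Q=R.from_quat(o['tool_rot'])
f=lambda r,z:Q.inv().apply(plane('wrist',(281,r),z,c)-e)[0]*1e3
print('lug end x (=30)',f(202,.033),f(203,.033),'channel near edge of bar',f(202,.025),'channel inner edge',f(216,.025),f(219,.025),'tip front',f(217.5,.0415),f(217.5,.0435),f(217.5,.0455))
```

```text
lug end x (=30) 13.861331838085166 13.023513875514407 channel near edge of bar 11.933563599803874 channel inner edge -0.35676959766867794 -3.0349737074304466 tip front 3.218782116699925 3.8142557587454826 4.409729400791033
```

Tips are centred sideways but sit about 2.5 mm short along the lugs. I'll correct that, insert, then squeeze slowly.

```bash
python3 jog.py '[[0,0,0,0.0025,0,0,0.063],[0,0,0,0.0025,0,0.008,0.063],[0,0,0,0.0025,0,0.015,0.063],[0,0,0,0.0025,0,0.02,0.063],[0,0,0,0.0025,0,0.02,0.063]]'; python3 jog.py '[[0,0,0,0,0,0,0.06],[0,0,0,0,0,0,0.057],[0,0,0,0,0,0,0.054],[0,0,0,0,0,0,0.051],[0,0,0,0,0,0,0.048],[0,0,0,0,0,0,0.045],[0,0,0,0,0,0,0.045]]'
```

```text
clock: 6.52
eef_pos: [0.504, -0.2869, 0.1004]
tool_rot: [0.065, 0.998, 0.0, -0.001]
ft_force: [-0.0, -0.5, -1.1]
grip_width: 0.0631
grasp_force: 7.9
clock: 7.4
eef_pos: [0.5048, -0.2873, 0.1015]
tool_rot: [0.065, 0.998, -0.0, 0.0]
ft_force: [0.1, 0.6, 1.1]
grip_width: 0.0452
grasp_force: 14.6
```

```bash
python3 jog.py '[[0,0,0,0,0,0,0.042],[0,0,0,0,0,0,0.039],[0,0,0,0,0,0,0.036],[0,0,0,0,0,0,0.034],[0,0,0,0,0,0,0.032],[0,0,0,0,0,0,0.03],[0,0,0,0,0,0,0.03],[0,0,0,0,0,0,0.03]]'
python3 - <<'E'
from h import *
import pickle
ims=[]
for n in('wrist','scene','side'):
    i=cv2.cvtColor(bot.camera(n),cv2.COLOR_RGB2BGR);cv2.imwrite(f'pics/{n}5.png',i)
    p=proj(n,[.5067,-.2853,.034]).astype(int)
    w=60 if n=='wrist' else 25
    i=np.clip(i*1.6,0,255).astype(np.uint8)
    ims.append(cv2.resize(i[p[1]-w:p[1]+w,p[0]-w:p[0]+w],(266,266) if n!='wrist' else (532,532),interpolation=cv2.INTER_CUBIC))
cv2.imwrite('pics/v5.png',np.hstack([ims[0],np.vstack(ims[1:])]))
E
```

```text
clock: 8.4
eef_pos: [0.5047, -0.2873, 0.1014]
tool_rot: [0.065, 0.998, -0.0, 0.0]
ft_force: [0.4, -0.8, 4.0]
grip_width: 0.0318
grasp_force: 60.8
```

View pics/v5.png

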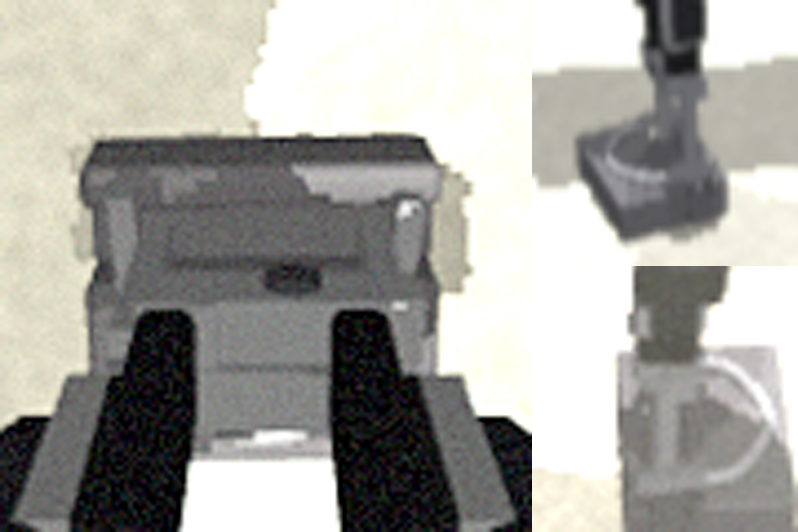

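The ring is spread to the stop: lugs at columns ~120 and ~405, and the side view shows a wide-open ring. I'll lift it gently.

```bash
python3 jog.py '[[0,0,0,0,0,-0.003,0.03],[0,0,0,0,0,-0.009,0.03],[0,0,0,0,0,-0.02,0.03],[0,0,0,0,0,-0.04,0.03],[0,0,0,0,0,-0.065,0.03],[0,0,0,0,0,-0.095,0.03],[0,0,0,0,0,-0.12,0.03],[0,0,0,0,0,-0.136,0.03],[0,0,0,0,0,-0.14,0.03],[0,0,0,0,0,-0.14,0.03]]'
python3 - <<'E'
from h import *
import pickle
from scipy.spatial.transform import Rotation as R
o=bot.get_obs();e=o['eef_pos'];Q=R.from_quat(o['tool_rot'])
print(o['eef_pos'],o['tool_rot'],o['joint_pos'])
X=e+Q.apply([-.015,0,.074]);print('ring est',X)
ims=[]
for n in('wrist','scene','side'):
    i=cv2.cvtColor(bot.camera(n),cv2.COLOR_RGB2BGR);cv2.imwrite(f'pics/{n}6.png',i)
    c=bot.calibration(n);pickle.dump(c,open(f'c6{n}.pkl','wb'))
    p=proj(n,X,c).astype(int);
    w=66 if n=='wrist' else 40
    a,b=p[1]-w,p[0]-w;print(n,p,'origin',b,a)
    ims.append(cv2.resize(i[a:a+2*w,b:b+2*w],(528,528) if n=='wrist' else (264,264),interpolation=cv2.INTER_CUBIC))
cv2.imwrite('pics/v6.png',np.hstack([ims[0],np.vstack(ims[1:])]))
E
```

```text
clock: 9.8
eef_pos: [0.5044, -0.2871, 0.2412]
tool_rot: [0.065, 0.998, 0.0, -0.0]
ft_force: [-0.8, 0.1, -1.9]
grip_width: 0.0323
grasp_force: 59.9
[ 0.50442145 -0.28705768  0.24124764] [ 6.53459714e-02  9.97862665e-01  4.63278167e-05 -5.56017685e-05] [-5.17394330e-01  3.99842211e-01  2.54060160e-01  1.42515478e+00
  3.47806031e-05 -3.86609199e-01]
ring est [ 0.51928558 -0.28900649  0.16724588]
wrist [279 242] origin 213 176
scene [232 130] origin 192 90
side [297 290] origin 257 250
```

View pics/v6.png

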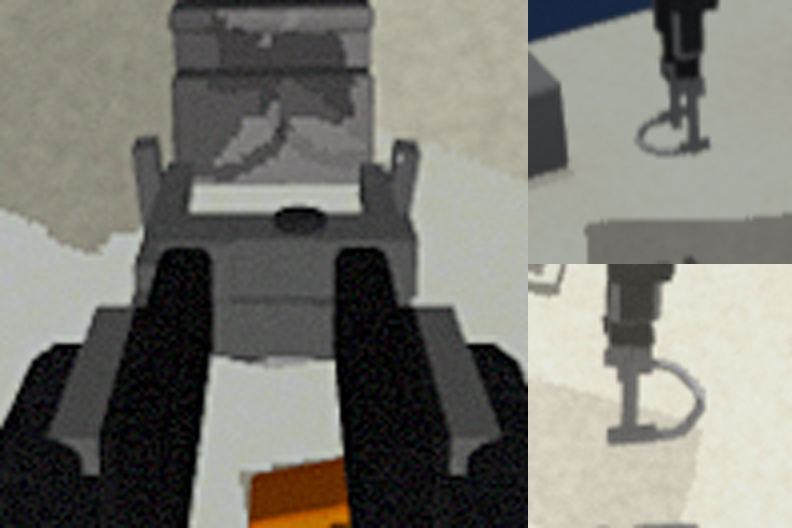

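The ring hangs on the tips with its back toward +x and looks level. My 10 views are used, so from here I measure numerically: hub and stub centre first, then the ring eye in the tool frame.

```bash
cat > m.py <<'E'
from h import *
import pickle
from scipy.optimize import least_squares
from scipy.spatial.transform import Rotation as R
def rect(im,c,O,ax,ay,half,mm=1.0):
    """sample image on a plane patch: rows along ax (from -half), cols along ay"""
    s=np.arange(-half,half+1e-9,mm)/1e3
    P=np.array([[O+a*ax+b*ay for b in s] for a in s]).reshape(-1,3)
    v=(c['R']@P.T+c['t'][:,None]);v=np.array(c['mtx'])@v;v=(v[:2]/v[2]).astype(np.float32)
    n=len(s);return cv2.remap(im,v[0].reshape(n,n),v[1].reshape(n,n),cv2.INTER_LINEAR)
def show(g):
    for r in g: print(' '.join('%3d'%x for x in r))
def hub(n,im,z=.082,rad=.024,x0=(.5657,.2901)):
    g=cv2.cvtColor(im,cv2.COLOR_BGR2GRAY);u=proj(n,[*x0,z]).astype(int)
    m=np.zeros_like(g);w=24;m[u[1]-w:u[1]+w,u[0]-w:u[0]+w]=(g>165)[u[1]-w:u[1]+w,u[0]-w:u[0]+w]
    k,l,s,ce=cv2.connectedComponentsWithStats(m);j=1+np.argmax(s[1:,4])
    ct=max(cv2.findContours((l==j).astype(np.uint8),cv2.RETR_EXTERNAL,cv2.CHAIN_APPROX_NONE)[0],key=len)[:,0]
    P=np.array([plane(n,p,z)[:2] for p in ct.astype(float)])
    f=lambda x:np.hypot(*(P-x[:2]).T)-x[2]
    q=least_squares(f,[*P.mean(0),rad],loss='soft_l1',f_scale=.0006)
    return s[j],q.x,np.median(abs(q.fun)),len(P)
E
python3 - <<'E'
from m import *
np.set_printoptions(precision=4,suppress=True)
for n in('scene','side'): 
    im=cv2.imread(f'pics/{n}6.png');print(n,hub(n,im))
    g=cv2.cvtColor(im,cv2.COLOR_BGR2GRAY);print('stub top z=.118, rows x 545..589, cols y')
    show(rect(g,bot.calibration(n),np.array([.567,.290,.118]),np.array([1,0,0]),np.array([0,1,0]),22,2))
E
```

```text
scene (array([364, 302,  23,   5,  63], dtype=int32), array([ -80.038 , -101.5494,  129.8206]), np.float64(0.002064057898309102), 48)
stub top z=.118, rows x 545..589, cols y
169 168 159 143 128 106  97  95  93  93  93  93  93  93  93  96 109 128 131 124 110 100  92
168 158 144 125 106  97  94  93  93  93  93  93  93  93  93  93  89  84  90  96  93  93  92
163 146 123 111 100  95  93  93  93  93  93  93  93  93  93  93  91  85  75  81  87  90  92
153 134 114 115 122 109  97  93  93  93  93  93  93  93  93  93  93  92  89  87  89  91  92
138 125 127 133 141 143 117  96  93  93  93  93  94  95  96  95  94  94  93  93  93  92  92
118 122 137 144 146 147 136 108  93  93  95  97 100 102 105 106 104 101  97  94  92  93  92
101 119 141 145 143 141 133 111  93  94  99 105 111 113 115 117 118 118 109 102  95  93  93
 97 109 140 144 140 135 124 106  94  99 108 113 117 119 120 121 122 124 119 112 104  94  93
 93  98 109 133 131 125 112 100  95 107 117 119 119 119 121 122 122 123 122 118 113 101  94
 93  94  94  89 103 102  95  92 102 114 121 121 119 120 121 122 123 122 122 122 119 110  96
 93  
[... 2771 characters left out ...]
  49  49  48  48  49  49  49  48  48  49  50  51  51  52
 48  48  47  47  49  51  49  48  47  48  48  48  48  48  48  49  49  49  50  51  51  51  52
 49  49  49  49  49  49  48  47  46  47  47  47  47  47  47  47  47  48  50  51  50  49  49
 49  49  48  47  47  47  47  47  47  47  49  48  48  47  47  47  47  48  50  52  50  49  47
 49  48  48  48  48  48  48  49  49  48  48  48  48  47  48  50  51  50  50  50  49  47  47
 48  49  49  49  49  50  50  50  50  49  49  48  48  47  48  49  50  51  51  50  48  46  46
 47  49  49  48  46  47  49  49  50  50  50  49  48  49  50  51  52  52  52  50  48  45  45
 47  47  48  48  48  48  48  48  49  50  50  49  49  49  51  53  53  52  51  50  47  45  45
```

Run:
```python
from m import *
X=np.array([1,0,0]);Y=np.array([0,1,0])
for n,k in(('scene',0),('side',0)):
    g=cv2.cvtColor(cv2.imread(f'pics/{n}{k}.png'),cv2.COLOR_BGR2GRAY);print(n,'z=.118 rows x 549..589, cols y 278.4..318.4')
    show(rect(g,bot.calibration(n),np.array([.569,.2984,.118]),X,Y,20,2))
```

```text
scene z=.118 rows x 549..589, cols y 278.4..318.4
100  98  97  98  98  98  98  98  98  98  97  96  86  81  85  92  96  97  97  98  98
110 101  98  98  98  98  98  98  98  98  98  98  96  92  91  93  96  97  98  98  98
150 116 101  98  98  98  98  99 101 101 100  99  99  98  97  98  98  98  98  98  98
153 138 109  98  98 100 103 105 107 111 111 109 105 102  98  98  98  97  97  98  98
148 138 112  98 100 104 113 118 120 122 123 124 124 113 105  99  97  98  98  98  98
139 127 108  98 107 115 121 124 125 126 127 128 129 124 116 106  99  98  98  98  98
129 114 104 103 115 124 125 126 126 127 129 129 129 128 124 117 104  98  98  98  98
106 100  96 110 122 127 127 126 126 127 129 129 129 129 129 124 112 101  98  99  98
 83  87  97 112 126 128 126 125 126 128 130 129 129 129 129 127 119 102 102 108 111
 80  84  92 111 123 127 125 126 127 129 129 129 129 129 129 129 123 107  88 129 143
 96  93  98 110 121 125 126 126 127 130 130 129 129 129 129 130 125 110  90 105 154
 97  97 101 111 122 125 126 127 128 130 130 129 129 129 130 129 124 111  89  86 131
 98  97  99 107 120 125 127 127 128 130 12
[... 1826 characters left out ...]
 104  94  87  80  76  75  74
 87 102 115 128 138 146 152 154 155 156 154 153 144 128 113  99  87  76  74  74  74
 86  95 105 117 128 139 146 149 152 152 151 149 137 123 110  98  86  73  72  74  75
103 113 122 126 129 134 137 142 148 144 140 136 125 113 101  94  85  76  75  75  75
145 149 154 146 137 132 127 125 125 123 120 116 109 101  92  89  85  80  80  78  78
177 185 192 175 153 137 120 107  99  99  97  95  94  91  89  91  90  89  88  86  87
196 206 210 187 166 143 116  91  77  77  80  84  89  91  93  98 102 105 106 106 104
188 197 200 183 168 146 118  88  74  74  73  79  87  95 102 107 112 112 113 115 113
138 151 163 161 156 138 115  89  79  76  73  79  86  94 103 111 118 117 116 115 110
```

Run:
```python
from m import *
for n in('scene','side'):
    g=cv2.cvtColor(cv2.imread(f'pics/{n}6.png'),cv2.COLOR_BGR2GRAY);o=bot.get_obs();e=o['eef_pos'];M=R.from_quat(o['tool_rot']).as_matrix()
    print(n,'ring, rows tool x -48..16, cols tool y -32..32')
    show(rect(g,bot.calibration(n),e+M@[-.016,0,.0745],M[:,0],M[:,1],32,2))
```

```text
scene ring, rows tool x -48..16, cols tool y -32..32
168 168 168 168 168 168 168 168 168 168 167 167 167 167 167 167 167 167 167 167 167 167 167 167 168 169 169 169 168 169 169 169 169
169 169 169 169 169 169 168 168 168 168 168 167 167 167 167 167 168 168 168 168 167 167 168 169 169 169 169 168 168 168 168 168 169
169 168 168 169 169 169 169 169 168 168 168 167 167 167 167 168 168 168 168 168 168 168 168 168 168 169 168 168 168 168 168 168 169
168 168 168 169 169 169 169 169 168 168 168 168 168 168 168 167 167 167 167 168 168 169 169 168 169 169 168 168 168 168 169 169 169
167 167 168 168 169 169 168 168 168 168 169 169 168 167 166 164 163 163 165 165 166 167 167 168 168 169 168 168 169 169 169 169 170
167 167 168 168 168 168 168 168 168 168 168 167 166 158 153 150 150 151 152 155 156 156 159 165 165 168 168 169 169 169 169 169 169
167 167 167 168 168 168 168 168 168 168 165 159 150 140 135 132 129 133 133 132 134 139 147 154 158 162 167 168 170 170 169 169 169
167 167 167 168 168 168 168 167 166 163 157 142 131 124 122 122 122 122 121 121 125 125 130 138 145 155 166 168 169 169 169
[... 7016 characters left out ...]
 183 182 188 177 145 109 100 101 105 102
201 206 191 142 105 103 103 103 144 192 205 201 202 201 204 206 212 221 223 226 225 223 222 222 221 222 207 165 114  99 102 102  98
199 202 183 136 106 107  98 103 157 199 205 202 201 200 204 206 207 216 224 227 227 224 223 222 222 223 215 180 132 113 118 114 123
197 201 192 162 134 130 135 142 184 205 204 200 201 202 207 210 208 216 222 224 226 225 225 224 223 224 219 205 189 186 188 195 203
202 202 202 201 198 197 199 205 208 209 205 203 200 203 206 210 205 209 216 222 225 225 225 225 225 223 222 224 223 226 222 222 225
206 206 208 210 208 207 208 209 211 210 208 206 202 204 205 205 201 200 210 220 225 225 225 225 225 223 221 223 227 225 224 222 223
```

Measured: stub top at about (0.568, 0.297). In the tool frame the ring's back wire is at x≈-33 mm, it is centred laterally, and it sags about 3–4°. I'll move over the mixer and tilt to level the ring.

```bash
python3 jog.py '[[0,-0.01,0,0,0.005,0,0.03],[0,-0.02,0,0.001,0.018,0,0.03],[0,-0.03,0,0.002,0.04,0,0.03],[0,-0.04,0,0.003,0.07,0,0.03],[0,-0.05,0,0.005,0.105,0,0.03],[0,-0.055,0,0.007,0.14,0,0.03],[0,-0.055,0,0.008,0.175,0,0.03],[0,-0.055,0,0.010,0.21,0,0.03],[0,-0.055,0,0.012,0.245,0,0.03],[0,-0.055,0,0.013,0.28,0,0.03]]'; python3 jog.py '[[0,0,0,0.001,0.035,0,0.03],[0,0,0,0.003,0.07,0,0.03],[0,0,0,0.005,0.105,0,0.03],[0,0,0,0.007,0.14,0,0.03],[0,0,0,0.009,0.175,0,0.03],[0,0,0,0.011,0.21,0,0.03],[0,0,0,0.012,0.245,0,0.03],[0,0,0,0.014,0.275,0,0.03],[0,0,0,0.015,0.298,0,0.03],[0,0,0,0.015,0.3078,0,0.03]]'; python3 jog.py '[[0,0,0,0,0,0,0.03],[0,0,0,0,0,0,0.03]]'
```

```text
clock: 11.2
eef_pos: [0.5274, -0.0052, 0.2416]
tool_rot: [0.065, 0.998, -0.001, 0.028]
ft_force: [0.4, 0.5, -1.7]
grip_width: 0.0318
grasp_force: 59.9
clock: 12.45
eef_pos: [0.5521, 0.3015, 0.2404]
tool_rot: [0.064, 0.998, -0.002, 0.027]
ft_force: [0.5, -0.2, -1.7]
grip_width: 0.0323
grasp_force: 59.9
clock: 12.7
eef_pos: [0.5532, 0.2986, 0.2406]
tool_rot: [0.066, 0.997, -0.002, 0.027]
ft_force: [-1.1, -0.3, -2.0]
grip_width: 0.0323
grasp_force: 59.9
```

Run:
```python
from m import *
o=bot.get_obs();e=o['eef_pos'];M=R.from_quat(o['tool_rot']).as_matrix()
print(e,M)
E0=e+M@[-.0113,0,.0745];print('eye est',E0)
x=M[:,0]*[1,1,0];x/=np.linalg.norm(x);y=np.cross([0,0,-1],x)
for n in('scene','side'):
    im=cv2.cvtColor(bot.camera(n),cv2.COLOR_RGB2BGR);cv2.imwrite(f'pics/{n}7.png',im);g=cv2.cvtColor(im,cv2.COLOR_BGR2GRAY)
    print(n,'ring rel eye: rows x -34..34 cols y -30..30');show(rect(g,bot.calibration(n),E0,x,y,32,2)[:26])
    print(n,'stub');show(rect(g,bot.calibration(n),np.array([.5685,.297,.118]),x,y,20,2))
```

```text
[0.55317741 0.29859078 0.24059   ] [[-9.89887667e-01  1.31037320e-01  5.43288899e-02]
 [ 1.30818598e-01  9.91377358e-01 -7.57820956e-03]
 [-5.48534596e-02 -3.94346979e-04 -9.98494338e-01]]
eye est [0.56841064 0.29654795 0.16682201]
scene ring rel eye: rows x -34..34 cols y -30..30
123 123 123 124 124 123 121 121 123 124 124 117  95  73  69  68  69  69  69  69  68  69  69  68  69  78  87 101 110 127 135 135 135
125 125 124 124 124 123 122 123 124 126 126 122 102  79  70  69  69  68  69  69  69  68  68  67  71  78  86  89  98 119 133 135 135
126 124 123 124 124 124 123 124 125 126 125 122 111  88  71  69  69  69  68  69  68  68  68  68  71  81  86  87  91 109 120 127 134
125 123 124 125 125 125 124 123 124 124 123 121 113  86  76  75  78  75  72  71  69  70  72  71  74  81  87  88  89  93 100 119 130
124 124 124 125 125 125 124 124 123 121 119 111  95 102 104 110 108 103  98  89  81  82  84  86  82  84  88  87  87  88  92 107 101
124 125 125 125 125 125 125 125 121 115 106 112 125 128 132 132 127 128 127 118 110  98  90  90  83  84  88  87  86  87  87  87  79
123 124 125 125 125 126 12
[... 8943 characters left out ...]
  88  81  76  75  74  73  74
 86  87  88  90  91  89  87  84  85  87  88  87  86  85  82  80  77  76  74  73  73
 85  86  87  88  89  88  85  82  81  81  81  82  82  83  83  83  82  79  76  74  73
 82  84  85  85  86  84  83  81  80  81  81  82  83  84  83  82  81  78  74  73  73
 79  80  81  81  81  81  80  80  79  80  79  81  83  84  83  82  81  78  74  72  73
 76  75  75  75  76  79  78  78  78  77  77  78  80  82  82  81  80  77  74  72  73
100 115 129 126 124 116  99  83  76  75  74  75  76  78  77  76  75  74  73  72  72
114 133 146 140 133 120 102  83  74  73  73  74  75  76  76  75  74  73  73  73  73
121 133 140 131 121 110  95  78  71  72  74  74  75  76  75  75  74  74  73  73  73
```

```bash
python3 jog.py '[[0,0,0,0.001,0.001,0.008,0.03],[0,0,0,0.0018,0.0015,0.02,0.03],[0,0,0,0.0023,0.0015,0.03,0.03],[0,0,0,0.0024,0.0015,0.033,0.03],[0,0,0,0.0024,0.0015,0.033,0.03],[0,0,0,0.0024,0.0015,0.033,0.03]]'
python3 - <<'E'
from m import *
o=bot.get_obs();e=o['eef_pos'];M=R.from_quat(o['tool_rot']).as_matrix()
E0=e+M@[-.0113,0,.0745];print('tcp',e,'eye est',E0)
x=M[:,0]*[1,1,0];x/=np.linalg.norm(x);y=np.cross([0,0,-1],x)
for n in('scene','side'):
    im=cv2.cvtColor(bot.camera(n),cv2.COLOR_RGB2BGR);cv2.imwrite(f'pics/{n}8.png',im);g=cv2.cvtColor(im,cv2.COLOR_BGR2GRAY)
    print(n,'rel eye x -32..32, y -32..32');show(rect(g,bot.calibration(n),E0,x,y,32,2)[:28])
    print(n,'stub frame at z=.118, rows -20..12');show(rect(g,bot.calibration(n),np.array([.5685,.297,.118]),x,y,20,2)[:16])
E
```

```text
clock: 13.55
eef_pos: [0.5533, 0.301, 0.2078]
tool_rot: [0.065, 0.997, -0.002, 0.028]
ft_force: [-0.1, 0.7, -1.2]
grip_width: 0.0322
grasp_force: 59.9
tcp [0.55333515 0.30100672 0.20782956] eye est [0.56863699 0.29903127 0.13407394]
scene rel eye x -32..32, y -32..32
 81  76 107 142 153 152 150 132 106  86  71  68  68  68  69  68  68  69  80 104 113 101  79  67  66  59  59  73  84  88  84  83  79
 85  84 120 151 155 154 151 131 100  71  66  68  68  69  68  68  68  71  86 109 104  82  67  60  53  50  46  49  57  66  83  86  79
 86  80 116 143 153 153 148 119  81  69  68  69  68  68  69  68  69  71  86  94  83  66  65  64  65  62  56  51  48  51  63  80  90
 87  81  97 124 138 137 127  92  71  68  69  68  70  71  72  78  76  77  78  70  67  70  74  72  72  71  71  68  57  47  53  88 100
 91  73  75  90  98  97  77  72  69  68  71  74  89  94 104 108 108 104  96  87  89 101  96  91  84  77  77  76  69  59  51  74  94
 96  75  70  71  72  71  68  68  69  73  90 110 120 126 129 128 130 126 124 119 114 109 106 105  96  88  82  79  75  68  57  59  87
 98  78  70  68  68  68  68  69  76 100 
[... 8662 characters left out ...]
 108 102  97  93  88  83  77
 88  90  93  95  97 105 112 119 127 136 140 131 123 115 107  99  93  92  90  86  81
 90  94  96  97  99 100 101 103 112 120 125 121 116 110 102  95  90  89  87  84  80
 90  94  96  97  98  98  97  96  99 102 103 101 100  97  94  91  88  86  84  82  80
 91  94  96  98  99  98  96  94  94  94  93  92  91  90  89  87  86  86  86  85  84
 90  93  96  97  98  96  93  90  89  88  87  86  86  86  85  84  84  84  85  84  81
 87  90  92  93  94  92  88  85  84  83  83  83  84  84  83  83  82  83  83  81  79
 88  91  92  91  89  87  83  80  81  82  83  83  83  83  83  83  83  82  81  79  78
 85  88  89  87  85  83  82  81  81  83  85  84  83  82  83  83  84  83  82  81  81
```

```bash
python3 jog.py '[[0,0,0,0.0005,0.0004,0,0.03],[0,0,0,0.0005,0.0004,0.002,0.03],[0,0,0,0.0008,0.0004,0.006,0.03],[0,0,0,0.001,0.0004,0.01,0.03],[0,0,0,0.0012,0.0004,0.014,0.03],[0,0,0,0.0015,0.0004,0.018,0.03],[0,0,0,0.0016,0.0004,0.02,0.03],[0,0,0,0.0016,0.0004,0.02,0.03]]'; python3 jog.py '[[0,0,0,0,0,0,0.03],[0,0,0,0,0,0,0.03]]'
```

```text
clock: 14.65
eef_pos: [0.5525, 0.3013, 0.1871]
tool_rot: [0.065, 0.997, -0.002, 0.027]
ft_force: [-0.2, -0.1, -1.1]
grip_width: 0.0319
grasp_force: 59.9
clock: 14.9
eef_pos: [0.5528, 0.3014, 0.1876]
tool_rot: [0.065, 0.997, -0.002, 0.028]
ft_force: [0.2, -0.7, -1.6]
grip_width: 0.0318
grasp_force: 59.9
```

Run:
```python
from m import *
o=bot.get_obs();e=o['eef_pos'];M=R.from_quat(o['tool_rot']).as_matrix()
E0=e+M@[-.0113,0,.0745];print('tcp',e,'eye est',E0)
x=M[:,0]*[1,1,0];x/=np.linalg.norm(x);y=np.cross([0,0,-1],x)
for n in('scene','side'):
    im=cv2.cvtColor(bot.camera(n),cv2.COLOR_RGB2BGR);cv2.imwrite(f'pics/{n}9.png',im);g=cv2.cvtColor(im,cv2.COLOR_BGR2GRAY)
    print(n,'rel eye x -30..30, y');show(rect(g,bot.calibration(n),E0,x,y,30,2)[:28])
```

```text
tcp [0.55275974 0.30135802 0.18758687] eye est [0.56803529 0.29936851 0.11382618]
scene rel eye x -30..30, y
 76  75  70  69  68  68  68  68  68  68  68  69  71  80 101 113 113 122 105  92  92  95  95  99 110 115 127 128 116 117 133
 90  85  77  71  69  68  68  68  68  68  68  69  76 101 111 108 101  94  77  70  65  68  68  71  78  87 105 111 108 131 138
107  94  83  73  68  68  68  68  68  68  68  71  83 100 105  95  89  80  69  65  68  73  74  74  76  78  84  93 124 132 123
121 100  84  69  67  68  68  68  68  71  76  91 100 112 114 109 106 100  87  80  78  87  88  86  80  77  78  83 104 125 129
127 101  78  67  68  69  68  69  73  92 110 120 128 130 128 129 125 123 118 107  93  83  83  82  86  84  79  80  91 111 119
119  83  66  68  68  68  70  77 100 121 131 123 120 113 107 106 111 123 132 129 112  96  81  78  82  82  80  78  82 104 129
102  73  68  68  68  69  76  94 122 124 110  96  89  75  72  72  81  92 110 126 133 122 105  88  86  97  89  81  80  98 125
 74  69  68  68  68  71  84 102 115 102  77  78  72  76  84  86  81  78  86 107 124 131 128 117 107 105  93  81  80  95 123
[... 5278 characters left out ...]
  86  86  86  86  86  84  83  82  83  84  85  85  85  85  84  83  83  84  85  85
 88  87  86  86  85  84  84  84  89  92  94  92  91  89  87  84  83  83  82  83  83  84  84  84  84  84  83  84  85  86  86
 90  88  88  88  88  89  90  93 101 108 109 104  99  92  85  76  76  77  78  78  77  77  78  80  81  82  83  84  84  85  84
 90  89  88  88  88  91  94  99 107 116 118 110 103  93  83  73  73  75  77  76  75  74  76  77  79  81  83  85  85  84  84
 90  88  87  87  86  92  97 103 112 120 122 113 104  94  83  71  71  74  76  76  74  74  75  76  78  80  83  85  84  83  82
 94  93  91  90  89  97 106 115 121 128 127 115 104  93  82  72  71  73  75  75  75  75  75  76  76  79  82  83  82  80  79
```

Scene map: the ring encircles the stub with dark gaps all round. The gap is tightest at the back and the +y side, so I'll shift slightly and lower to the groove.

```bash
python3 jog.py '[[0,0,0,-0.0008,0.0006,0,0.03],[0,0,0,-0.0008,0.0006,0,0.03],[0,0,0,-0.0006,0.0006,0.004,0.03],[0,0,0,-0.0003,0.0006,0.008,0.03],[0,0,0,-0.0001,0.0006,0.012,0.03],[0,0,0,0,0.0006,0.0142,0.03],[0,0,0,0,0.0006,0.0142,0.03],[0,0,0,0,0.0006,0.0142,0.03],[0,0,0,0,0.0006,0.0142,0.03]]'
python3 - <<'E'
from m import *
o=bot.get_obs();e=o['eef_pos'];M=R.from_quat(o['tool_rot']).as_matrix()
E0=e+M@[-.0113,0,.0745];print('tcp',e,'eye est',E0,o['ft_force'],o['ft_torque'])
x=M[:,0]*[1,1,0];x/=np.linalg.norm(x);y=np.cross([0,0,-1],x)
for n in('scene','side'):
    im=cv2.cvtColor(bot.camera(n),cv2.COLOR_RGB2BGR);cv2.imwrite(f'pics/{n}10.png',im);g=cv2.cvtColor(im,cv2.COLOR_BGR2GRAY)
    print(n,'rel eye x -30..30, y');show(rect(g,bot.calibration(n),E0,x,y,30,2)[:24])
E
```

```text
clock: 16.12
eef_pos: [0.5536, 0.3019, 0.1734]
tool_rot: [0.065, 0.997, -0.002, 0.028]
ft_force: [0.3, 0.5, -1.4]
grip_width: 0.032
grasp_force: 59.9
tcp [0.55361925 0.30187886 0.17339058] eye est [0.56889421 0.29989089 0.09962972] [ 0.29843978  0.4877037  -1.40926503] [0.02219554 0.02710993 0.03044155]
scene rel eye x -30..30, y
 68  67  68  68  68  68  69  69  68  68  68  71  74  77  85  98 109 104 103 109 102  97  95  97 100 103  96  95  95  91  88
 68  68  68  68  68  67  68  68  68  68  68  76  87 102 104 123 138 138 148 147 129 122 115 110 110 103 102  99  95  93  91
 68  68  68  68  68  68  68  68  68  69  73  93 108  99 103 123 137 155 163 166 168 162 153 130 119 110 105  97  96  96  94
 68  68  69  68  68  68  68  68  68  71  87 104 102 110 115 120 124 129 138 144 148 153 154 151 140 119 109  99  98  97  99
 68  68  68  68  68  68  68  69  73  89 111 120 127 127 125 126 127 128 126 120 113 117 134 153 150 144 123 110 103  99  99
 68  68  68  68  68  68  70  78 102 121 130 124 120 105  98 102 110 120 129 132 115 106 111 125 142 148 133 115 106 101 102
 68  68  68  68  68  69 
[... 4509 characters left out ...]
  71  74  76  79  82  84  85  85  85  87  88  89  88  87  86  84  83  82  81  80
 87  87  87  86  86  85  84  82  81  77  73  72  72  72  74  78  81  82  82  83  85  86  88  85  83  81  82  83  82  81  79
 86  86  86  86  85  84  82  81  79  78  77  76  76  76  78  80  82  83  83  83  84  85  85  84  83  82  82  83  83  82  82
 85  85  86  85  85  84  82  81  79  80  81  82  82  83  83  83  83  83  83  83  83  84  84  84  83  83  84  84  84  85  85
 83  84  84  84  83  82  82  81  81  82  83  84  85  85  85  83  81  81  81  81  82  84  86  86  86  86  86  86  85  85  85
 87  87  86  85  84  83  84  84  85  86  87  88  89  90  90  88  86  85  85  85  89  93  98  96  95  93  89  85  83  83  83
```

The ring is level with the groove at z ≈ 0.100. The dark groove shows inside it with gaps all round, there is no contact force, and the ring hasn't shifted on the tips. I'll let it settle, then hand in.

```bash
python3 jog.py '[[0,0,0,0,0,0,0.03],[0,0,0,0,0,0,0.03],[0,0,0,0,0,0,0.03]]' && python3 -c "
from workcell import bot
print(bot.job_done())"
```

```text
clock: 16.6
eef_pos: [0.5535, 0.3018, 0.1732]
tool_rot: [0.065, 0.997, -0.002, 0.027]
ft_force: [0.5, -0.3, -1.3]
grip_width: 0.0324
grasp_force: 59.9
the job is handed in; nothing more can be done
None
```

I handed the job in at 16.6 s with the pliers squeezed to their stop and the ring held spread around the axle stub at about 100 mm, level with the groove; there was no sign of contact with the axle, the gap all round is my estimate from the camera images, and no verdict came back.

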